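# Make up two contact-test kits in foam trays

## Task

Make up the two test kits from the stock on the bench: the blue tray gets the grey pin probe with the red socket, the white ribbed insulator and the black rod clamp; the yellow tray gets the brass disc electrode and the red standoff insulator. Set each part upright on the floor of its own cut-out, the one that is shaped for it, without dropping it, and leave the steel weight, the bottle and the screwdriver where they are.

Things in the scene. Friction and masses are not known exactly. Their poses are not given: they have to be found in the camera images.
- blue_tray: Blue tray 270 x 110 mm, fixed; origin: centre of its underside, x along its length. Rim 20 mm high, 10 mm wide; black foam inside, top at 16 mm, with cut-outs whose floor is at 4 mm, all at y = 0: round, 56 mm wide, at x = -90 mm (for the pin probe); round, 64 mm, at x = -15 mm (ribbed insulator); rectangular, 80 mm along x by 52 mm, at x = +73 mm (rod clamp, lengthwise, knob either way).
- yellow_tray: Yellow tray, same shell as the blue one (270 x 110 mm, fixed, rim 20 mm, foam top at 16 mm, cut-out floor at 4 mm); origin: centre of its underside, x along its length. Two round cut-outs at y = 0: 64 mm wide at x = -60 mm (for the disc electrode) and 54 mm wide at x = +60 mm (for the red standoff).
- pin_probe_mid (a point): Spring-pin probe head: grey cylinder of 36 mm diameter from 8 to 46 mm height on a black collar of 24 mm diameter, with a red socket of 13 mm diameter on a red ring on top; 56 mm high over all, 90 g. Point: on its axis, half-way up. Stands upright on the bench (z = 0) among the stock.
- ribbed_post_mid (a point): White ceramic ribbed insulator post: body of 44 mm diameter from 18 to 62 mm height, narrow neck, foot flange of 46 mm; 62 mm high, 150 g. Point: on its axis, half-way up. Stands upright on the bench (z = 0) among the stock.
- rod_clamp_mid (a point): Black rod clamp: block 45 mm long, 32 mm wide, 46 mm high with a steel-rimmed bore in its top and a star knob (28 mm across) on one end; 64 mm long over all, 140 g. Point: middle of the overall length, half-way up; x along the length to the knob (block from x = -32 to +13 mm), y across the 32 mm. Stands upright on the bench (z = 0) among the stock.
- disc_electrode_mid (a point): Disc electrode: brass disc of 44 mm diameter and 10 mm thickness below a white stem of 30 mm diameter (10 to 44 mm height), with a black socket of 13 mm diameter on top; 54 mm high, 160 g. Point: on its axis, half-way up. Stands upright on the bench (z = 0) among the stock.
- red_standoff_mid (a point): Red barrel-shaped standoff insulator: 36 mm diameter from 12 to 38 mm height, 29 mm at both ends, brass insert in the top; 50 mm high, 100 g. Point: on its axis, half-way up. Stands upright on the bench (z = 0) among the stock.
- steel_weight_mid (a point): Steel test weight, 38 mm diameter, 28 mm high plus a small knob, 44 mm in all, standing among the stock; not part of either kit, to be left alone. The point is half-way up.
- cleaner_bottle_mid (a point): Small amber bottle with a white cap, 48 mm diameter, 80 mm high, standing beyond the stock; to be left alone. The point is half-way up.
- screwdriver_grip (a point): Screwdriver with a green handle, 170 mm long, lying beyond the stock; to be left alone. The point is on its handle.

How it is judged:
By the outcome, as a careful person would: the job done as asked, in the order asked, and still so for the second after the job is handed in, with the robot touching nothing.
It also fails if it takes over 122 s, if anything falls off the work surface, if the arm or the gripper's body presses on something with over 40 N, if the wrist force passes 120 N, or if a joint passes its speed limit or range.

## Robot

A 6-joint arm with a two-finger parallel gripper is mounted at the origin on the work surface. World frame = base frame: x ahead of the robot, y to its left, z up, the work surface at z = 0. Lengths are in m, angles in rad, forces in N, time in s.
With the tool pointing down it reaches from about 0.3 to 0.775 m from the base axis. Payload 14.6 kg.
Tool frame: the origin (TCP) lies at the very end of the fingers, on their centre line; the grasp point (between the pads) lies 19 mm behind it; z points along the fingers, y is the line along which they close (so a half turn about z gives the same grasp; the last joint's range is limited). The gripper opens to 94 mm and grips with 3 to 60 N. Pads are 16 mm wide; open, the fingers measure 119 mm over their backs; the gripper's body (75 mm by 177 mm) begins 78 mm behind the grasp point.
Start: joints at [-1.185, 0.3, 1.521, -0, 1.321, -0.067], TCP at [0.241, -0.495, 0.205] pointing down, gripper open.
Joint ranges: [-3.03, 3.03], [-0.79, 2.21], [0.23, 2.52], [-1.04, 4.18], [0, 3.07], [-2.55, 2.55]. Speed limits (rad/s): [2.22, 2.22, 2.57, 3.14, 3.14, 3.14].

## Interface

Orientations are given as [roll, pitch, yaw] about the fixed x, y, z axes, in that order (R = Rz(yaw) Ry(pitch) Rx(roll)).
In Python, from station import ctrl gives the robot as it stands.
- The arm moves only by the shell command python3 -m pendant 'ROWS' [OPENING] [FORCE]. ROWS is JSON, a list of rows, each a list of 2 entries, a list of its own where there are three numbers: the shift along the world's x, y, z in cm, then the turn about the world's z in rad. A call has 1 to 20 rows; each row shifts and turns the commanded pose from where the row before left it; what a row does not reach is not made up. A row lasts 1/12 s, in which the tool goes at most 41.7 mm and 7.16 degrees, less where a joint would pass 70% of its speed; a pose out of reach is approached as far as the arm can. A call is refused whole if a number of a shift passes 4.17 or a number of a turn 0.125, either way. A call with a gripper value outside its range is refused whole. OPENING is the opening, from 0 (shut) to 1 (fully open), set as the call begins (- or left out, the last holds). The fingers move at their own pace and stop on an object; FORCE is the grip in N (left out, the last holds). Time passes only in rows, so rows that do not move let the fingers close. It gives the time, the measured TCP pose, the force, the opening and the grip force at its end, in the units of the state.
- ctrl.get_obs(): the state, without advancing time (a new reading comes with each control period).
- ctrl.camera(name): name is "scene" or "side" or "wrist"; returns a dict with "color" (420x560x3 uint8, red, green, blue), "intrinsics" (3x3 intrinsics, pixels), "camera_from_world" (4x4, takes a point from world to camera coordinates). Camera axes: x right, y down, z forward; pixel columns grow to the right and rows downward; lengths in m; the calibration is good to about 2 mm. The wrist camera is an equidistant fisheye: a pixel r from the principal point sees the ray r / f radians off the axis. A picture is of the moment at which its call begins. There is no depth.
- ctrl.hand_in(): hands the job in; it is judged then, once.
The state is a dict: "time_s": time; "qpos": joint angles; "joint_vel": joint speeds; "tau": joint torques, N m; "ee_pos": TCP position; "eef_rot": TCP orientation; "force": force on the tool from outside, world axes, zero at the start; "moment": the same for the moment, N m; "grip_width": finger opening in m; "grip_force": force on a finger pad.
Only numpy, scipy, OpenCV 4.12 (cv2) and the standard library are available. Lean on these libraries where they do the work, as an engineer would, in place of code of your own. Each camera call takes 0.05 s, during which the arm holds its last target. There are 200 camera calls.

## Working session

There is one attempt and no reset: what is moved stays moved. The work goes in short steps, Python scripts to look and compute and a shell command to move; the robot and the scene stay as the last step left them, time stands still between calls to the robot, and variables do not carry over. Pictures are saved under pics/ and viewed, at most 15 in all, crops included, and the job is handed in when it is done.

```bash
ls; mkdir -p pics
python3 - <<'E'
from station import ctrl
import cv2
for n in ["scene","side","wrist"]:
    c=ctrl.camera(n); cv2.imwrite(f"pics/{n}0.png",c["color"][:,:,::-1]); print(n,c["intrinsics"].tolist(),c["camera_from_world"].round(4).tolist())
o=ctrl.get_obs();print(o)
E
```

```text
pics
scene [[534.3829044901076, 0.0, 275.9147825702276], [0.0, 534.3829044901076, 210.31827969291575], [0.0, 0.0, 1.0]] [[0.4717, 0.8816, 0.0164, -0.3061], [0.6611, -0.3413, -0.6681, -0.3726], [-0.5834, 0.326, -0.7439, 1.4039], [0.0, 0.0, 0.0, 1.0]]
side [[484.1228682854399, 0.0, 280.2299381985066], [0.0, 484.1228682854399, 211.34419746653614], [0.0, 0.0, 1.0]] [[-0.9001, -0.4356, 0.0129, 0.5642], [-0.3, 0.5977, -0.7435, 0.2343], [0.3161, -0.673, -0.6687, 0.8397], [0.0, 0.0, 0.0, 1.0]]
wrist [[325.19226210127806, 0.0, 277.5369376027274], [0.0, 325.19226210127806, 205.0360925157536], [0.0, 0.0, 1.0]] [[0.4374, -0.8993, -0.0007, -0.549], [-0.863, -0.42, 0.281, -0.0308], [-0.253, -0.1223, -0.9597, 0.3919], [0.0, 0.0, 0.0, 1.0]]
{'time_s': 0.15, 'qpos': array([-1.18461441e+00,  3.00361527e-01,  1.52143667e+00,  1.17490715e-05,
        1.32071950e+00, -6.66220910e-02]), 'joint_vel': array([ 5.73148821e-04,  3.47492461e-06, -6.90406013e-04,  1.05809665e-06,
       -1.54267981e-03, -6.29870767e-04]), 'tau': array([ 3.57504487e-04, -5.31958508e+01, -3.52820206e+01,  7.08121620e-02,
        2.36156856e-02, -6.33548007e-05]), 'ee_pos': array([ 0.24053033, -0.4943874 ,  0.20500753]), 'eef_rot': array([-3.14067042e+00, -7.29383656e-05,  4.52801064e-01]), 'force': array([ 0.59013272, -0.30020014,  0.0678833 ]), 'moment': array([ 0.00250118, -0.00778116,  0.03183966]), 'grip_force': 0.0, 'grip_width': 0.0942988143091737}
```

View pics/scene0.png

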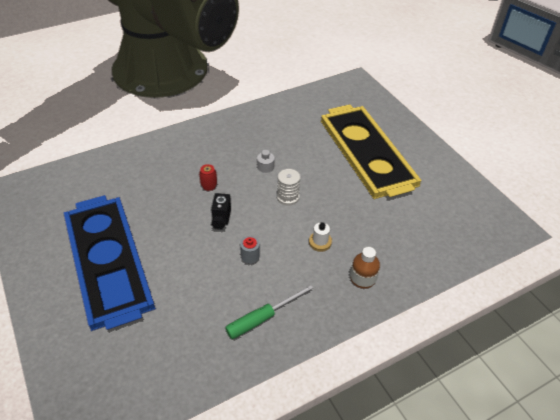

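View pics/side0.png

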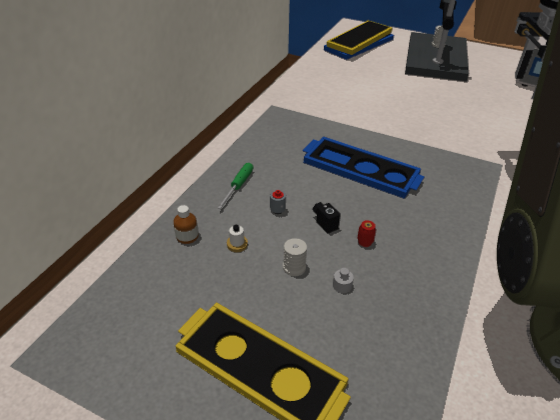

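The scene view shows the standoff top (208,169), clamp bore (222,199), probe socket (250,241), disc socket (322,227), post top (289,176), and the blue tray at left and yellow tray at right. The side view shows the same objects, with the trays swapped in depth.

```bash
cat > h.py <<'E'
import numpy as np, cv2
from station import ctrl
def ray(c,uv):
    K=c["intrinsics"];T=c["camera_from_world"];p=np.array([(uv[0]-K[0,2])/K[0,0],(uv[1]-K[1,2])/K[1,1]])
    if c.get("fish"):
        r=np.linalg.norm(p);d=np.array([*(p/max(r,1e-9)*np.sin(r)),np.cos(r)])
    else: d=np.array([*p,1.])
    R=T[:3,:3]; return -R.T@T[:3,3], R.T@d
def onz(c,uv,z):
    o,d=ray(c,uv); return o+d*(z-o[2])/d[2]
def proj(c,P):
    K=c["intrinsics"];T=c["camera_from_world"];P=np.atleast_2d(P);q=P@T[:3,:3].T+T[:3,3]
    if c.get("fish"):
        rho=np.linalg.norm(q[:,:2],axis=1);th=np.arctan2(rho,q[:,2]);n=q[:,:2]/np.maximum(rho,1e-9)[:,None]*th[:,None]
    else: n=q[:,:2]/q[:,2:]
    return n*K[0,0]+K[:2,2]
def cam(n):
    c=dict(ctrl.camera(n)); c["fish"]=n=="wrist"; return c
E
python3 - <<'E'
from h import *
A=cam("scene");B=cam("side");W=cam("wrist")
L={"standoff":((208,169),(368,225),.05),"weight":((266,153),(344,272),.044),"ribbed":((289,175),(295,247),.062),"clampbore":((222,199),(330,211),.046),
"clampknob":((218,221),(317,206),.025),
"probe":((250,241),(278,194),.056),"disc":((322,227),(236,228),.054),"bottle":((368,253),(183,210),.08),"screw":((250,321),(238,178),.01),
"b1":((97,224),(396,178),.004),"b2":((105,252),(367,168),.004),"b3":((116,290),(334,158),.004),"y1":((356,133),(291,384),.004),"y2":((380,167),(231,347),.004)}
for k,(a,b,z) in L.items(): print(k,onz(A,a,z)[:2].round(4),onz(B,b,z)[:2].round(4),proj(W,[*onz(A,a,z)]).round())
E
```

```text
standoff [ 0.4592 -0.0553] [ 0.4553 -0.0548] [[ 55. -85.]]
weight [0.464  0.0744] [0.4567 0.0806] [[  9. -87.]]
ribbed [0.5598 0.0758] [0.5584 0.0789] [[  34. -140.]]
clampbore [ 0.5445 -0.0631] [ 0.5417 -0.0642] [[  92. -131.]]
clampknob [ 0.5751 -0.0866] [ 0.5805 -0.0893] [[ 122. -138.]]
probe [ 0.6695 -0.0644] [ 0.6593 -0.0543] [[ 139. -189.]]
disc [0.6993 0.0677] [0.689  0.0767] [[  90. -195.]]
bottle [0.8024 0.0936] [0.7949 0.1019] [[ 110. -234.]]
screw [ 0.7897 -0.1248] [ 0.795  -0.1145] [[ 220. -208.]]
b1 [ 0.4571 -0.2921] [ 0.456  -0.2941] [[206. -43.]]
b2 [ 0.5312 -0.2977] [ 0.5321 -0.3009] [[238. -85.]]
b3 [ 0.6222 -0.3044] [ 0.6211 -0.3035] [[ 275. -127.]]
y1 [0.4583 0.3119] [0.4595 0.3065] [[-39. -75.]]
y2 [0.5774 0.2945] [0.5796 0.2904] [[  -6. -124.]]
```

View pics/wrist0.png

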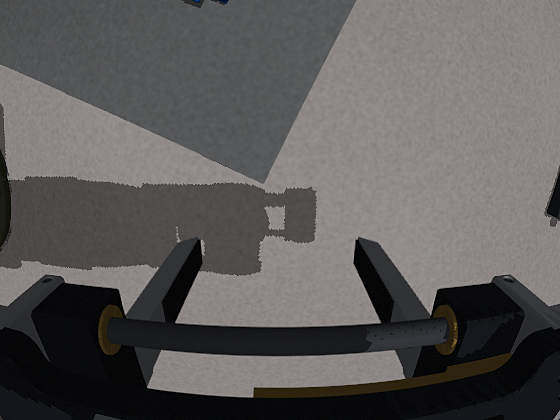

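```bash
python3 -m pendant '[[[1.5,3.2,0.7],-0.032],[[1.5,3.2,0.7],-0.032],[[1.5,3.2,0.7],-0.032],[[1.5,3.2,0.7],-0.032],[[1.5,3.2,0.7],-0.032],[[1.5,3.2,0.7],-0.032],[[1.5,3.2,0.7],-0.032],[[1.5,3.2,0.7],-0.032],[[1.5,3.2,0.7],-0.032],[[1.5,3.2,0.7],-0.032],[[1.5,3.2,0.7],-0.032],[[1.5,3.2,0.7],-0.032],[[1.5,3.2,0.7],-0.032],[[1.5,3.2,0.7],-0.032],[[0,0,0],0],[[0,0,0],0]]'
python3 - <<'E'
from h import *
import pickle
c=cam("wrist");cv2.imwrite("pics/w1.png",c["color"][:,:,::-1]);pickle.dump(c,open("w1.pkl","wb"))
E
```

```text
time_s: 1.63
ee_pos: [0.4509, -0.0454, 0.3035]
eef_rot: [3.141, -0.0, 0.008]
force: [-0.7, -0.9, -0.2]
grip_width: 0.0941
grip_force: 0.0
```

View pics/w1.png

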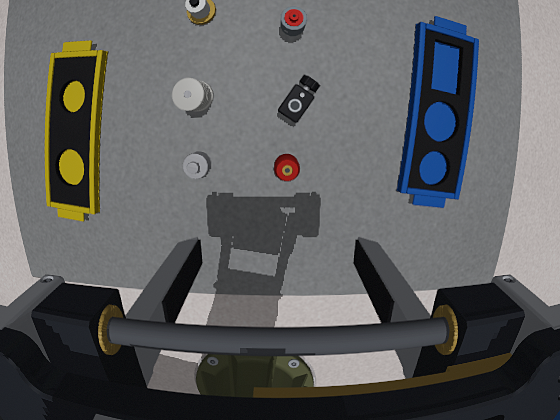

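The wrist view shows all the stock: standoff insert at (287,170), clamp bore (295,105) with knob (311,84), probe socket (293,17), post (188,94), the disc partly in view, and both trays complete.

```bash
cat > seg.py <<'E'
from h import *
import pickle
c=pickle.load(open("w1.pkl","rb"))
for n,uv,z in [("standoff",(287,170),.05),("weight",(195,166),.044),("ribbed",(187.5,93.5),.062),("bore",(295,105),.046),("probe",(293,17),.056),("disc",(193,2),.054),("knob",(311,84),.03),("blockNW",(288,92),.046)]: print(n,onz(c,uv,z)[:2].round(4))
hsv=cv2.cvtColor(c["color"],cv2.COLOR_RGB2HSV)
for n,lo,hi,x0,x1 in [("blue",(105,150,60),(125,255,255),380,500),("yellow",(22,150,80),(32,255,255),20,130)]:
    m=cv2.inRange(hsv,lo,hi);m[:,:x0]=0;m[:,x1:]=0;m[230:]=0
    k,l,s,ce=cv2.connectedComponentsWithStats(m)
    for i in range(1,k):
        if s[i,4]>100: print(n,s[i],onz(c,ce[i],.010)[:2].round(4))
    P=np.array([onz(c,(u,v),.02)[:2] for v,u in zip(*np.nonzero(m))]).astype(np.float32)
    print(cv2.minAreaRect(P))
E
python3 seg.py
```

```text
standoff [ 0.454  -0.0584]
weight [0.4587 0.0694]
ribbed [0.5586 0.0725]
bore [ 0.5416 -0.0681]
probe [ 0.6607 -0.0641]
disc [0.6883 0.0695]
knob [ 0.572  -0.0906]
blockNW [ 0.559  -0.0586]
blue [ 400   16   79  192 3095] [ 0.544  -0.2953]
blue [397  24  21 167 239] [ 0.5457 -0.2426]
blue [ 431   42   28   52 1182] [ 0.6181 -0.3056]
blue [424 102  32  40 976] [ 0.5315 -0.2982]
blue [419 151  28  34 720] [ 0.4571 -0.2921]
((0.5469526648521423, -0.296821266412735), (0.11638166010379791, 0.3011641800403595), 85.20122528076172)
yellow [  45   40   58  181 2485] [0.5243 0.2913]
yellow [ 63  81  22  31 525] [0.5765 0.2894]
yellow [ 59 149  25  36 697] [0.4582 0.3048]
((0.5172946453094482, 0.29254722595214844), (0.11938466876745224, 0.3011530041694641), 82.5914077758789)
```

```bash
python3 -m pendant '[[[3,-0.27,-2.6],0],[[3,-0.27,-2.6],0],[[3,-0.27,-2.6],0],[[3,-0.27,-2.6],0],[[3,-0.27,-2.6],0],[[3,-0.27,-2.6],0],[[3,-0.27,-2.6],-0.008],[[0,0,0],0],[[0,0,0],0]]' 1 20
python3 - <<'E'
from h import *
import pickle
c=cam("wrist");cv2.imwrite("pics/w2.png",c["color"][:,:,::-1]);pickle.dump(c,open("w2.pkl","wb"))
E
```

```text
time_s: 2.43
ee_pos: [0.6596, -0.0671, 0.118]
eef_rot: [-3.141, 0.006, -0.005]
force: [-0.0, -0.2, 0.4]
grip_width: 0.0938
grip_force: 0.0
```

View pics/w2.png

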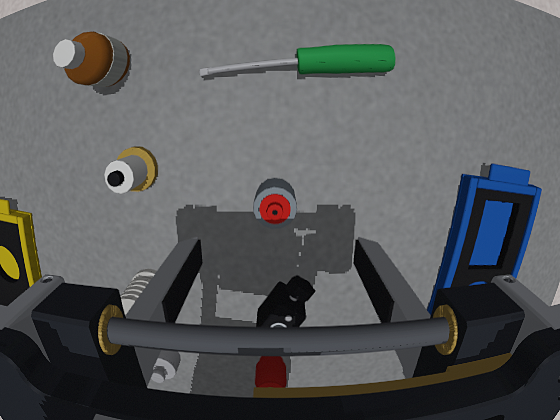

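The probe's socket centre is at (275,211), between the fingers, and the disc's socket is at (116,179).

Run:
```python
from h import *
import pickle
c=pickle.load(open("w2.pkl","rb"))
print(onz(c,(275,211),.056),onz(c,(116,179),.054),ctrl.get_obs()["ee_pos"])
```

```text
[ 0.66412769 -0.06520513  0.056     ] [0.69156816 0.06692469 0.054     ] [ 0.65995621 -0.06686876  0.12101086]
```

```bash
python3 -m pendant '[[[0.4,0.15,-3],0],[[0,0,-3],0],[[0,0,-2.5],0],[[0,0,-1.8],0],[[0,0,0],0],[[0,0,0],0],[[0,0,0],0]]' && python3 -m pendant '[[[0,0,0],0],[[0,0,0],0],[[0,0,0],0],[[0,0,0],0],[[0,0,0],0],[[0,0,0],0],[[0,0,0],0],[[0,0,0],0]]' 0 20
```

```text
time_s: 3.07
ee_pos: [0.6656, -0.0645, 0.0219]
eef_rot: [3.141, -0.004, -0.003]
force: [0.3, 0.1, 0.8]
grip_width: 0.094
grip_force: 0.0
time_s: 3.73
ee_pos: [0.6646, -0.064, 0.0184]
eef_rot: [-3.142, 0.0, -0.003]
force: [-0.3, -0.3, -0.5]
grip_width: 0.0442
grip_force: 0.0
```

```bash
python3 -m pendant '[[[0,0,0],0],[[0,0,0],0],[[0,0,0],0],[[0,0,0],0],[[0,0,0],0]]' && python3 -m pendant '[[[0,0,0.8],0],[[0,0,1.5],0],[[0,0,2],0],[[0,0,2],0],[[0,0,1.5],0],[[0,0,0],0]]'; python3 -c "
from station import ctrl;print(ctrl.get_obs()['ee_pos'])"
```

```text
time_s: 4.15
ee_pos: [0.6646, -0.064, 0.0184]
eef_rot: [-3.142, 0.0, -0.003]
force: [-0.8, -0.3, -0.2]
grip_width: 0.0357
grip_force: 20.0
time_s: 4.65
ee_pos: [0.6661, -0.0641, 0.1006]
eef_rot: [3.141, -0.006, -0.003]
force: [0.0, -0.2, 0.1]
grip_width: 0.0356
grip_force: 20.0
[ 0.66607473 -0.0641303   0.10062042]
```

```bash
python3 -m pendant '[[[-1.3,-1.4,0],0],[[-2.6,-2.85,0],-0.01],[[-2.6,-2.85,0],-0.01],[[-2.6,-2.85,0],-0.01],[[-2.6,-2.85,0],-0.01],[[-2.6,-2.85,0],-0.01],[[-2.6,-2.85,0],-0.01],[[-2.6,-2.85,0],-0.01],[[-1.2,-1.4,0],-0.01],[[0,0,-2],0],[[0,0,0],0],[[0,0,0],0]]'
python3 - <<'E'
from h import *
import pickle
c=cam("wrist");cv2.imwrite("pics/w3.png",c["color"][:,:,::-1]);pickle.dump(c,open("w3.pkl","wb"));print(ctrl.get_obs()["ee_pos"])
E
```

```text
time_s: 5.65
ee_pos: [0.4571, -0.291, 0.0756]
eef_rot: [-3.14, 0.002, -0.083]
force: [0.2, -0.9, -0.7]
grip_width: 0.0356
grip_force: 20.0
[ 0.45771039 -0.29100636  0.07636346]
```

View pics/w3.png

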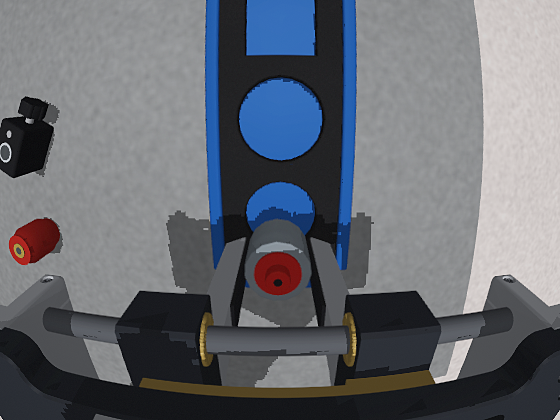

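The probe is held upright over the first cut-out, whose far edge is at about (280,182). The second cut-out is centred at (281,118).

Run:
```python
from h import *
import pickle
c=pickle.load(open("w3.pkl","rb"))
print(onz(c,(281,118),.01)[:2],onz(c,(280,182),.004)[:2],onz(c,(246,210),.01)[:2],onz(c,(315,210),.01)[:2],onz(c,(278,279),.056+.058)[:2])
```

```text
[ 0.53263453 -0.30004104] [ 0.48253469 -0.29521193] [ 0.46357597 -0.26664927] [ 0.45902686 -0.32106747] [ 0.45822141 -0.29151003]
```

```bash
python3 -m pendant '[[[-0.1,-0.25,-2],0],[[0,0,-2],0],[[0,0,-1],0],[[0,0,-0.3],0],[[0,0,0],0],[[0,0,0],0],[[0,0,0],0]]'; python3 -c "
from station import ctrl;o=ctrl.get_obs();print(o['ee_pos'],o['force'])"
```

```text
time_s: 6.28
ee_pos: [0.4572, -0.2942, 0.0245]
eef_rot: [3.141, -0.001, -0.083]
force: [-1.2, 0.5, -0.9]
grip_width: 0.0352
grip_force: 20.0
[ 0.45718732 -0.2941859   0.02450098] [-1.22222249  0.46628059 -0.93439502]
```

```bash
python3 -m pendant '[[[0,0,-0.1],0],[[0,0,0],0],[[0,0,0],0],[[0,0,0],0]]';python3 -m pendant '[[[0,0,-0.1],0],[[0,0,0],0],[[0,0,0],0],[[0,0,0],0]]'
```

```text
time_s: 6.62
ee_pos: [0.4567, -0.294, 0.0227]
eef_rot: [3.141, -0.0, -0.083]
force: [0.1, -0.5, -1.3]
grip_width: 0.0359
grip_force: 20.0
time_s: 6.95
ee_pos: [0.4568, -0.2941, 0.0223]
eef_rot: [3.141, -0.001, -0.083]
force: [-2.4, 1.4, 9.7]
grip_width: 0.0354
grip_force: 20.0
```

```bash
python3 -m pendant '[[[0,0,0],0],[[0,0,0],0],[[0,0,0],0],[[0,0,0],0]]' 0.54 && python3 -m pendant '[[[0,0,1],0],[[0,0,3],0],[[0,0,4],0],[[0,0,3],0],[[1,3.6,0],0.01],[[1,3.7,0],0.01],[[1,3.7,0],0.01],[[1,3.7,0],0.01],[[1,3.7,0],0.01],[[1,3.7,0],0.01],[[1,3.7,0],0.01],[[1,3.7,0],0.01],[[1,3.7,0],0],[[1.2,3.5,0],0],[[0,0,0],0],[[0,0,0],0]]' 0.54
python3 - <<'E'
from h import *
import pickle
c=cam("wrist");cv2.imwrite("pics/w4.png",c["color"][:,:,::-1]);pickle.dump(c,open("w4.pkl","wb"));print(ctrl.get_obs()["ee_pos"])
E
```

```text
time_s: 7.28
ee_pos: [0.4566, -0.294, 0.0214]
eef_rot: [-3.142, 0.0, -0.083]
force: [-0.1, -0.3, -0.5]
grip_width: 0.0506
grip_force: 0.0
time_s: 8.62
ee_pos: [0.5587, 0.0745, 0.1318]
eef_rot: [3.142, -0.0, -0.0]
force: [0.1, -0.8, -0.4]
grip_width: 0.0507
grip_force: 0.0
[0.55846698 0.07327476 0.13177291]
```

View pics/w4.png

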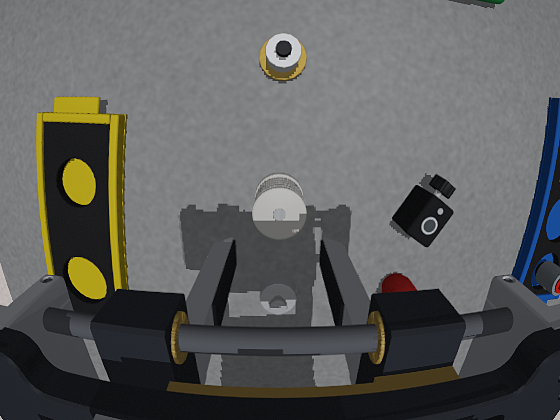

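The post's top centre is at (279,215), between the fingers. The disc socket is at (283,47) and the clamp bore at (430,227).

Run:
```python
from h import *
import pickle
c=pickle.load(open("w4.pkl","rb"))
print(onz(c,(279,215),.062)[:2],onz(c,(283,47),.054)[:2],onz(c,(430,227),.046)[:2],ctrl.get_obs()["ee_pos"])
for u,v in [(79,181),(88,278)]: print(onz(c,(u,v),.01)[:2])
```

```text
[0.55773508 0.07324292] [0.69153026 0.07011594] [ 0.53981231 -0.06890896] [0.55846698 0.07327476 0.13177291]
[0.57811682 0.28898203]
[0.45950803 0.302677  ]
```

```bash
python3 -m pendant '[[[0,0,0],0],[[0,0,-1],0],[[0,0,-3],0],[[0,0,-3],0],[[0,0,-2.4],0],[[0,0,-1.2],0],[[0,0,0],0],[[0,0,0],0]]' 0.8 && python3 -m pendant '[[[0,0,0],0],[[0,0,0],0],[[0,0,0],0],[[0,0,0],0],[[0,0,0],0],[[0,0,0],0],[[0,0,0],0],[[0,0,0],0]]' 0 25
```

```text
time_s: 9.33
ee_pos: [0.5587, 0.0725, 0.0258]
eef_rot: [3.142, 0.0, -0.004]
force: [-0.1, -0.3, 0.1]
grip_width: 0.075
grip_force: 0.0
time_s: 10.0
ee_pos: [0.5588, 0.0731, 0.0259]
eef_rot: [-3.142, -0.001, -0.003]
force: [-1.4, -0.0, 6.0]
grip_width: 0.0437
grip_force: 25.0
```

```bash
python3 -m pendant '[[[0,0,0.8],0],[[0,0,2],0],[[0,0,3],0],[[0,0,2.7],0],[[-0.27,-2.5,0],0],[[-0.27,-3.8,0],-0.01],[[-0.27,-3.9,0],-0.01],[[-0.27,-3.9,0],-0.01],[[-0.27,-3.9,0],-0.01],[[-0.27,-3.9,0],-0.01],[[-0.27,-3.9,0],-0.01],[[-0.27,-3.9,0],-0.01],[[-0.27,-3.9,0],-0.01],[[-0.27,-3.6,-1],-0.01],[[0,0,-2],0],[[0,0,-1],0],[[0,0,0],0],[[0,0,0],0],[[0,0,0],0]]'
python3 - <<'E'
from h import *
import pickle
c=cam("wrist");cv2.imwrite("pics/w5.png",c["color"][:,:,::-1]);pickle.dump(c,open("w5.pkl","wb"));print(ctrl.get_obs()["ee_pos"])
E
```

```text
time_s: 11.58
ee_pos: [0.5323, -0.2982, 0.0716]
eef_rot: [3.141, -0.001, -0.092]
force: [0.3, 0.7, -0.6]
grip_width: 0.0436
grip_force: 25.0
[ 0.53233933 -0.29827516  0.07168175]
```

View pics/w5.png

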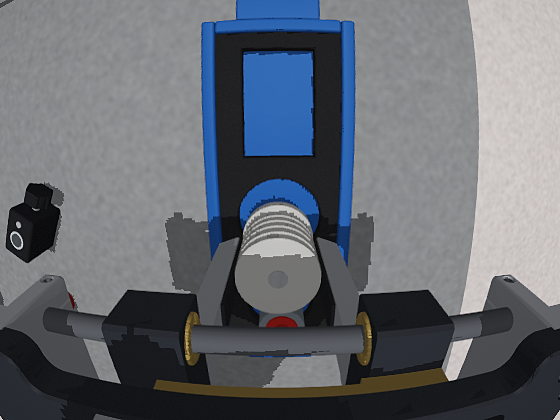

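The post hangs upright over the middle cut-out, and the probe still stands behind it. The clamp pocket spans about (243–314, 50–156).

```bash
python3 -m pendant '[[[-0.1,-0.1,-1.5],0],[[0,0,-1.5],0],[[0,0,-0.8],0],[[0,0,-0.2],0],[[0,0,0],0],[[0,0,0],0],[[0,0,0],0],[[0,0,0],0]]';python3 -m pendant '[[[0,0,-0.1],0],[[0,0,0],0],[[0,0,0],0],[[0,0,0],0]]'
```

```text
time_s: 12.3
ee_pos: [0.5309, -0.3001, 0.0311]
eef_rot: [3.141, -0.001, -0.093]
force: [0.1, -1.1, -1.0]
grip_width: 0.0438
grip_force: 25.0
time_s: 12.63
ee_pos: [0.5309, -0.3002, 0.0299]
eef_rot: [3.141, -0.001, -0.093]
force: [-1.0, 0.7, 4.8]
grip_width: 0.0439
grip_force: 25.0
```

Run:
```python
from h import *
import pickle
c=pickle.load(open("w5.pkl","rb"))
for p in [(243,50),(314,50),(314,156),(243,156)]: print(onz(c,p,.016 if p[1]>100 else .004)[:2])
```

```text
[ 0.66297494 -0.28453797]
[ 0.65817116 -0.33741586]
[ 0.57851758 -0.3293808 ]
[ 0.58325692 -0.27783201]
```

```bash
python3 -m pendant '[[[0,0,0],0],[[0,0,0],0],[[0,0,0],0],[[0,0,0],0]]' 0.64 && python3 -m pendant '[[[0,0,1],0],[[0,0,3],0],[[0,0,4],0],[[0.1,2,2],-0.06],[[0.15,3.5,0],-0.06],[[0.15,3.6,0],-0.06],[[0.15,3.6,0],-0.06],[[0.15,3.6,0],-0.06],[[0.15,3.6,0],-0.06],[[0.15,3.2,0],-0.06],[[0,0,0],-0.06],[[0,0,0],-0.06],[[0,0,0],0],[[0,0,0],0]]'
python3 - <<'E'
from h import *
import pickle
c=cam("wrist");cv2.imwrite("pics/w6.png",c["color"][:,:,::-1]);pickle.dump(c,open("w6.pkl","wb"));print(ctrl.get_obs()["ee_pos"])
E
```

```text
time_s: 12.97
ee_pos: [0.5305, -0.2999, 0.0293]
eef_rot: [-3.141, 0.0, -0.093]
force: [-0.5, -0.4, -0.4]
grip_width: 0.0599
grip_force: 0.0
time_s: 14.13
ee_pos: [0.5407, -0.069, 0.13]
eef_rot: [-3.141, -0.0, -0.631]
force: [0.0, 0.1, -0.2]
grip_width: 0.0601
grip_force: 0.0
[ 0.54066442 -0.0692185   0.12985753]
```

View pics/w6.png

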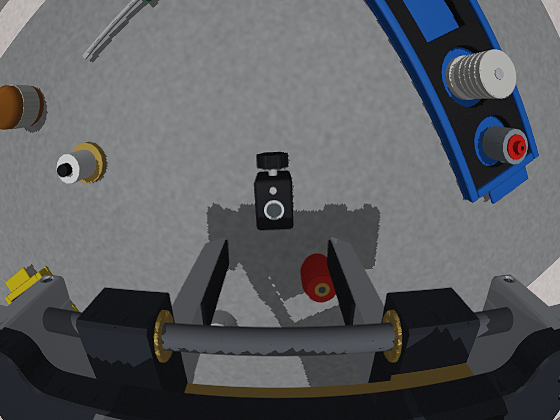

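Both placed parts stand in their cut-outs. The clamp is square to the fingers, with its bore at (274,210), near top edge at v≈228 and sides at u≈257/293.

Run:
```python
from h import *
import pickle
c=pickle.load(open("w6.pkl","rb"));t=ctrl.get_obs();y=t["eef_rot"][2]
R=np.array([[np.cos(y),np.sin(y)],[np.sin(y),-np.cos(y)]])
for p,z in [((274,210),.046),((276,228),.046),((258,228),.046),((294,228),.046),((258,205),.046),((293,205),.046),((257,173),.046),((292,173),.046),((272,161),.025)]: print(p,(R@(onz(c,p,z)[:2]-t["ee_pos"][:2])).round(4))
```

```text
(274, 210) [-0.0008 -0.0021]
(276, 228) [-0.017  -0.0004]
(258, 228) [-0.017 -0.016]
(294, 228) [-0.017   0.0151]
(258, 205) [ 0.0037 -0.0156]
(293, 205) [0.0037 0.0139]
(257, 173) [ 0.0311 -0.016 ]
(292, 173) [0.0311 0.0128]
(272, 161) [ 0.0379 -0.004 ]
```

```bash
python3 -m pendant '[[[0.6,-0.3,-1.2],0.03],[[0,0,-3],0],[[0,0,-3.2],0],[[0,0,-2.5],0],[[0,0,-1.3],0],[[0,0,0],0],[[0,0,0],0]]' && python3 -m pendant '[[[0,0,0],0],[[0,0,0],0],[[0,0,0],0],[[0,0,0],0],[[0,0,0],0],[[0,0,0],0],[[0,0,0],0]]' 0 30
```

```text
time_s: 14.77
ee_pos: [0.5465, -0.0723, 0.0176]
eef_rot: [3.141, 0.001, -0.603]
force: [0.7, -0.4, 0.5]
grip_width: 0.06
grip_force: 0.0
time_s: 15.35
ee_pos: [0.547, -0.072, 0.0181]
eef_rot: [-3.141, -0.001, -0.603]
force: [-0.0, 1.6, 6.6]
grip_width: 0.0315
grip_force: 30.0
```

```bash
python3 -m pendant '[[[0,0,0.8],0],[[0,0,2.2],0],[[0,0,3],0],[[0,0,2],0],[[0.8,-1.8,0],0.05],[[0.9,-3.5,0],0.06],[[0.95,-3.6,0],0.06],[[0.95,-3.6,0],0.06],[[0.95,-3.6,0],0.06],[[0.9,-3.6,0],0.06],[[0.9,-2.5,0],0.06],[[0,-1.2,0],0.06],[[0,0,-1.5],0.043],[[0,0,-1],0],[[0,0,0],0],[[0,0,0],0],[[0,0,0],0]]'
python3 - <<'E'
from h import *
import pickle
c=cam("wrist");cv2.imwrite("pics/w7.png",c["color"][:,:,::-1]);pickle.dump(c,open("w7.pkl","wb"));print(ctrl.get_obs()["ee_pos"])
E
```

```text
time_s: 16.77
ee_pos: [0.6104, -0.3055, 0.0732]
eef_rot: [3.141, -0.0, -0.091]
force: [-0.1, 0.2, -1.1]
grip_width: 0.0317
grip_force: 30.0
[ 0.61048315 -0.30562993  0.0734004 ]
```

View pics/w7.png

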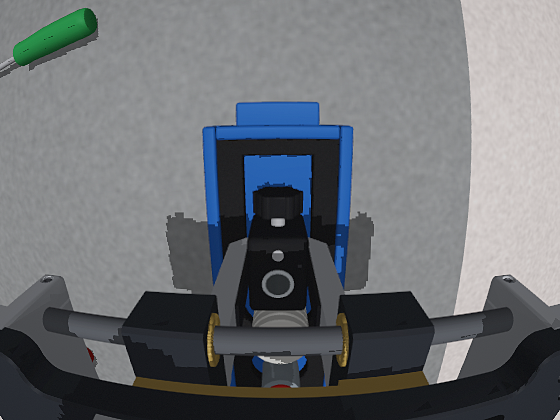

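The clamp is centred on its pocket, with the knob towards the far end (pocket sides u≈244/312).

```bash
python3 -m pendant '[[[0.1,-0.1,-1.5],0],[[0,0,-2],0],[[0,0,-1],0],[[0,0,-0.5],0],[[0,0,0],0],[[0,0,0],0],[[0,0,0],0],[[0,0,0],0]]';python3 -m pendant '[[[0,0,-0.1],0],[[0,0,0],0],[[0,0,0],0],[[0,0,0],0]]'
```

```text
time_s: 17.48
ee_pos: [0.6111, -0.307, 0.0224]
eef_rot: [3.142, -0.0, -0.09]
force: [0.8, -0.4, -1.5]
grip_width: 0.0318
grip_force: 30.0
time_s: 17.82
ee_pos: [0.6113, -0.307, 0.0218]
eef_rot: [3.141, -0.001, -0.09]
force: [0.1, 0.2, 4.1]
grip_width: 0.0316
grip_force: 30.0
```

```bash
python3 -m pendant '[[[0,0,0],0],[[0,0,0],0],[[0,0,0],0],[[0,0,0],0]]' 0.51 && python3 -m pendant '[[[0,0,1],0],[[0,0,3],0],[[0,0,4],0],[[0.4,1.5,2.8],0],[[0.8,3.5,0],0.01],[[0.8,3.8,0],0.01],[[0.8,3.8,0],0.01],[[0.8,3.8,0],0.01],[[0.8,3.8,0],0.01],[[0.8,3.8,0],0.01],[[0.8,3.8,0],0.01],[[0.8,3.8,0],0.01],[[0.8,3.8,0],0.01],[[0.8,3,0],0],[[0.4,2.95,0],0],[[0,0,0],0],[[0,0,0],0]]' 0.51
python3 - <<'E'
from h import *
import pickle
c=cam("wrist");cv2.imwrite("pics/w8.png",c["color"][:,:,::-1]);pickle.dump(c,open("w8.pkl","wb"));print(ctrl.get_obs()["ee_pos"])
E
```

```text
time_s: 18.15
ee_pos: [0.611, -0.3069, 0.0212]
eef_rot: [-3.141, 0.0, -0.09]
force: [0.5, -0.5, -0.2]
grip_width: 0.0478
grip_force: 0.0
time_s: 19.57
ee_pos: [0.699, 0.1079, 0.1299]
eef_rot: [3.142, -0.0, 0.002]
force: [-1.1, -0.6, -0.3]
grip_width: 0.048
grip_force: 0.0
[0.69904116 0.10647334 0.12983551]
```

View pics/w8.png

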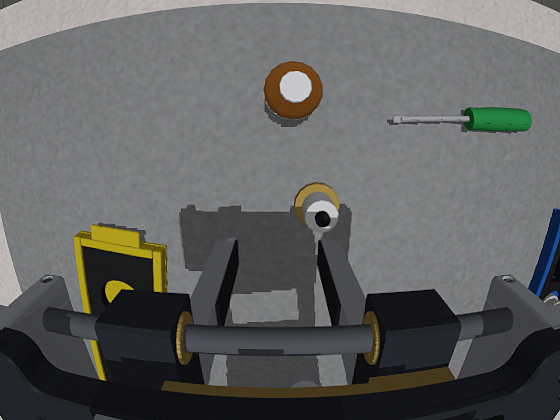

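I summed the rows one short step too far in y. The disc socket is at (322,218), right of centre.

```bash
python3 - <<'E'
from h import *
import pickle
c=pickle.load(open("w8.pkl","rb"))
print(onz(c,(322,217),.054)[:2]-ctrl.get_obs()["ee_pos"][:2])
E
python3 -m pendant '[[[-0.4,-1.8,0],0],[[-0.4,-1.9,0],0],[[0,0,0],0],[[0,0,0],0],[[0,0,0],0]]' 0.75
```

```text
[-0.0046633  -0.03571016]
time_s: 20.03
ee_pos: [0.6912, 0.0689, 0.1299]
eef_rot: [-3.141, -0.0, -0.001]
force: [0.2, 0.4, -0.7]
grip_width: 0.0704
grip_force: 0.0
```

```bash
python3 -m pendant '[[[0.15,0.05,-1.2],0],[[0,0,-3],0],[[0,0,-3.2],0],[[0,0,-2.5],0],[[0,0,-1.3],0],[[0,0,0],0],[[0,0,0],0]]' && python3 -m pendant '[[[0,0,0],0],[[0,0,0],0],[[0,0,0],0],[[0,0,0],0],[[0,0,0],0],[[0,0,0],0],[[0,0,0],0],[[0,0,0],0],[[0,0,0],0]]' 0 30
```

```text
time_s: 20.62
ee_pos: [0.6928, 0.0703, 0.0176]
eef_rot: [-3.142, 0.0, 0.0]
force: [0.9, 0.3, 0.9]
grip_width: 0.0704
grip_force: 0.0
time_s: 21.37
ee_pos: [0.6927, 0.07, 0.0176]
eef_rot: [3.142, -0.0, -0.0]
force: [-0.9, 0.1, 2.0]
grip_width: 0.0291
grip_force: 30.0
```

```bash
python3 -m pendant '[[[0,0,0.8],0],[[0,0,2.2],0],[[0,0,3],0],[[0,0,2],0],[[-1.3,1.3,0],-0.013],[[-2.6,2.6,0],-0.013],[[-2.6,2.6,0],-0.013],[[-2.6,2.6,0],-0.013],[[-2.6,2.6,0],-0.013],[[-2.6,2.6,0],-0.013],[[-2.6,2.6,0],-0.013],[[-2.6,2.6,0],-0.013],[[-2.6,2.6,0],-0.013],[[-1.27,1.27,0],-0.013],[[0,0,-1.5],0],[[0,0,-1],0],[[0,0,0],0],[[0,0,0],0],[[0,0,0],0]]'
python3 - <<'E'
from h import *
import pickle
c=cam("wrist");cv2.imwrite("pics/w9.png",c["color"][:,:,::-1]);pickle.dump(c,open("w9.pkl","wb"));print(ctrl.get_obs()["ee_pos"])
E
```

```text
time_s: 22.95
ee_pos: [0.4595, 0.3033, 0.0728]
eef_rot: [-3.141, -0.0, -0.131]
force: [-0.3, 0.6, -1.8]
grip_width: 0.0294
grip_force: 30.0
[0.45956792 0.30337399 0.07295627]
```

View pics/w9.png

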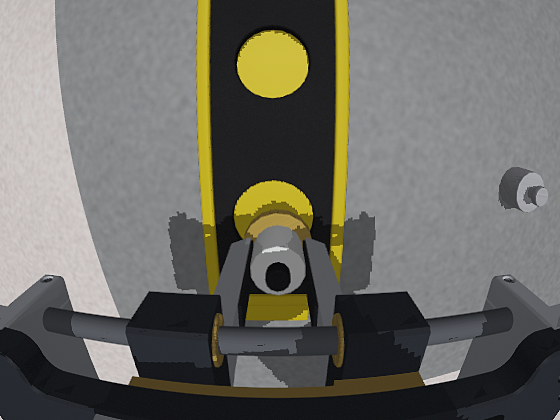

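The disc is upright over its cut-out (edges u≈234–313, far edge v≈181). The standoff's cut-out is centred at (273,64).

Run:
```python
from h import *
import pickle
c=pickle.load(open("w9.pkl","rb"))
print(onz(c,(273,64),.01)[:2],onz(c,(273,181),.004)[:2],onz(c,(234,214),.014)[:2],onz(c,(313,214),.014)[:2])
```

```text
[0.5756565  0.29101631] [0.48697784 0.30294418] [0.46730069 0.33597986] [0.4593029 0.2753924]
```

```bash
python3 -m pendant '[[[-0.2,0.25,-1.5],0],[[0,0,-2],0],[[0,0,-1],0],[[0,0,-0.5],0],[[0,0,0],0],[[0,0,0],0],[[0,0,0],0],[[0,0,0],0]]';python3 -m pendant '[[[0,0,-0.1],0],[[0,0,0],0],[[0,0,0],0],[[0,0,0],0]]'
```

```text
time_s: 23.67
ee_pos: [0.4573, 0.3064, 0.0231]
eef_rot: [-3.141, -0.001, -0.13]
force: [0.6, -0.2, -2.4]
grip_width: 0.029
grip_force: 30.0
time_s: 24.0
ee_pos: [0.4569, 0.3062, 0.0215]
eef_rot: [-3.142, -0.0, -0.13]
force: [0.0, -0.5, -0.6]
grip_width: 0.0295
grip_force: 30.0
```

```bash
python3 -m pendant '[[[0,0,-0.05],0],[[0,0,0],0],[[0,0,0],0],[[0,0,0],0]]'
```

```text
time_s: 24.33
ee_pos: [0.457, 0.3063, 0.0213]
eef_rot: [-3.141, -0.0, -0.13]
force: [-1.1, -0.9, 4.6]
grip_width: 0.0295
grip_force: 30.0
```

```bash
python3 -m pendant '[[[0,0,0],0],[[0,0,0],0],[[0,0,0],0],[[0,0,0],0]]' 0.49 && python3 -m pendant '[[[0,0,1],0],[[0,0,3],0],[[0,0,4],0],[[0,0,2.8],0],[[0,-3.6,0],0.013],[[0,-3.7,0],0.013],[[0,-3.7,0],0.013],[[0,-3.7,0],0.013],[[0,-3.7,0],0.013],[[0,-3.7,0],0.013],[[0,-3.7,0],0.013],[[0,-3.7,0],0.013],[[0,-3.7,0],0.013],[[0,-3.2,0],0.013],[[0,0,0],0],[[0,0,0],0]]' 0.75
python3 - <<'E'
from h import *
import pickle
c=cam("wrist");cv2.imwrite("pics/w10.png",c["color"][:,:,::-1]);pickle.dump(c,open("w10.pkl","wb"));print(ctrl.get_obs()["ee_pos"])
E
```

```text
time_s: 24.67
ee_pos: [0.4569, 0.3062, 0.0208]
eef_rot: [3.142, 0.0, -0.13]
force: [0.3, -0.2, -0.5]
grip_width: 0.0455
grip_force: 0.0
time_s: 26.0
ee_pos: [0.4569, -0.0589, 0.1295]
eef_rot: [3.142, -0.001, -0.003]
force: [-0.6, 1.3, 0.4]
grip_width: 0.0704
grip_force: 0.0
[ 0.45690989 -0.05788582  0.1294371 ]
```

View pics/w10.png

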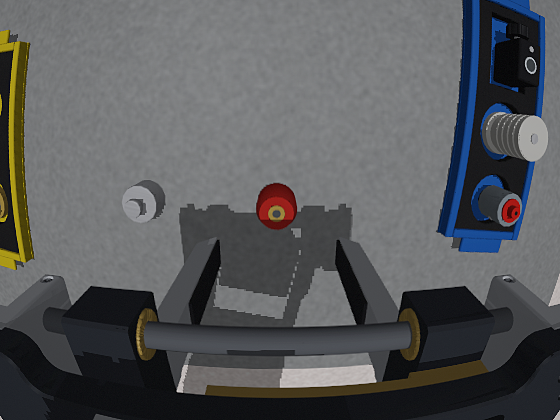

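All three blue-tray parts stand in their cut-outs. The standoff insert is at (277,213), centred between the fingers.

```bash
python3 - <<'E'
from h import *
import pickle
c=pickle.load(open("w10.pkl","rb"))
print(onz(c,(277,213),.05)[:2]-ctrl.get_obs()["ee_pos"][:2])
E
python3 -m pendant '[[[0,0,-1.2],0],[[0,0,-3],0],[[0,0,-3.2],0],[[0,0,-2.5],0],[[0,0,-1.2],0],[[0,0,0],0],[[0,0,0],0]]' && python3 -m pendant '[[[0,0,0],0],[[0,0,0],0],[[0,0,0],0],[[0,0,0],0],[[0,0,0],0],[[0,0,0],0],[[0,0,0],0],[[0,0,0],0],[[0,0,0],0]]' 0 25
```

```text
[-0.0023334  -0.00071205]
time_s: 26.63
ee_pos: [0.457, -0.0568, 0.0182]
eef_rot: [-3.141, 0.001, 0.001]
force: [0.1, 0.1, 0.0]
grip_width: 0.0706
grip_force: 0.0
time_s: 27.38
ee_pos: [0.4571, -0.0578, 0.0182]
eef_rot: [3.142, -0.0, -0.0]
force: [-1.1, 0.0, 5.7]
grip_width: 0.0357
grip_force: 25.0
```

```bash
python3 -m pendant '[[[0,0,0.8],0],[[0,0,2.2],0],[[0,0,3],0],[[0,0,2],0],[[0.6,1.7,0],-0.013],[[1.21,3.5,0],-0.013],[[1.21,3.5,0],-0.013],[[1.21,3.5,0],-0.013],[[1.21,3.5,0],-0.013],[[1.21,3.5,0],-0.013],[[1.21,3.5,0],-0.013],[[1.21,3.5,0],-0.013],[[1.21,3.5,0],-0.013],[[1.21,3.5,0],-0.013],[[0.6,1.6,-1.5],0],[[0,0,-1],0],[[0,0,0],0],[[0,0,0],0],[[0,0,0],0]]'
python3 - <<'E'
from h import *
import pickle
c=cam("wrist");cv2.imwrite("pics/w11.png",c["color"][:,:,::-1]);pickle.dump(c,open("w11.pkl","wb"));print(ctrl.get_obs()["ee_pos"])
E
```

```text
time_s: 28.97
ee_pos: [0.578, 0.2892, 0.0738]
eef_rot: [-3.141, -0.0, -0.131]
force: [-0.3, -0.5, -0.5]
grip_width: 0.0353
grip_force: 25.0
[0.57814862 0.28930859 0.07405155]
```

View pics/w11.png

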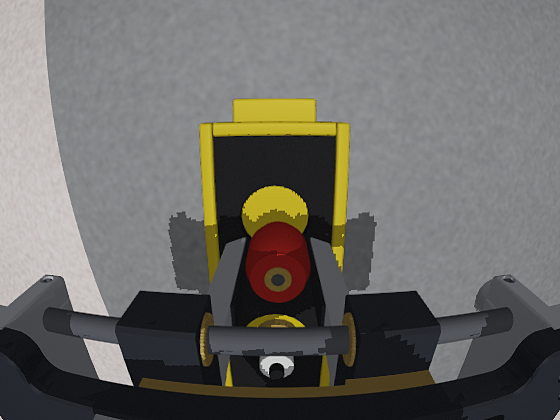

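The standoff is upright over its cut-out (u≈241–308), with the disc standing behind it.

```bash
python3 -m pendant '[[[-0.1,0.15,-1.5],0],[[0,0,-2],0],[[0,0,-1],0],[[0,0,-0.6],0],[[0,0,0],0],[[0,0,0],0],[[0,0,0],0],[[0,0,0],0]]';python3 -m pendant '[[[0,0,-0.1],0],[[0,0,0],0],[[0,0,0],0],[[0,0,0],0]]'
```

```text
time_s: 29.68
ee_pos: [0.5771, 0.2917, 0.0226]
eef_rot: [-3.141, -0.001, -0.13]
force: [-0.6, -0.2, -1.7]
grip_width: 0.0355
grip_force: 25.0
time_s: 30.02
ee_pos: [0.577, 0.2918, 0.0215]
eef_rot: [-3.141, -0.001, -0.13]
force: [-1.1, -1.0, 5.2]
grip_width: 0.0356
grip_force: 25.0
```

Contact. I'll release, retreat clear of the parts and do a final check.

```bash
python3 -m pendant '[[[0,0,0],0],[[0,0,0],0],[[0,0,0],0],[[0,0,0],0]]' 0.54 && python3 -m pendant '[[[0,0,1],0],[[0,0,3],0],[[0,0,4],0],[[0,0,3],0],[[-1.5,-3.5,1],0],[[-1.5,-3.5,1],0],[[-1.5,-3.5,1],0],[[-1.5,-3.5,1],0],[[-1.5,-3.5,1],0],[[-1.5,-3.5,1],0],[[-1.5,-3.5,1],0],[[0,0,0],0],[[0,0,0],0],[[0,0,0],0]]'
python3 - <<'E'
from h import *
c=cam("wrist");cv2.imwrite("pics/w12.png",c["color"][:,:,::-1])
E
```

```text
time_s: 30.35
ee_pos: [0.5767, 0.2917, 0.0207]
eef_rot: [3.141, 0.0, -0.13]
force: [0.8, -0.7, -0.1]
grip_width: 0.0505
grip_force: 0.0
time_s: 31.52
ee_pos: [0.472, 0.0471, 0.2013]
eef_rot: [-3.141, -0.001, -0.131]
force: [-0.5, 0.3, -0.0]
grip_width: 0.0508
grip_force: 0.0
```

View pics/w12.png

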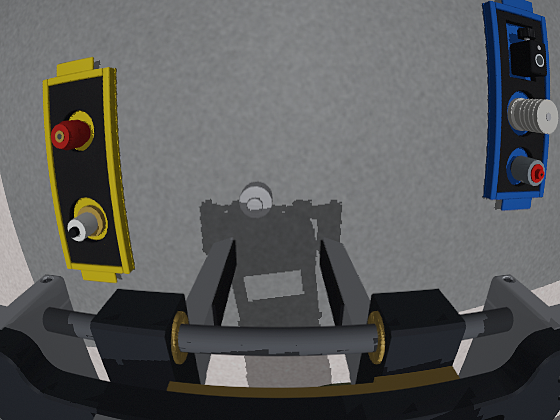

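All five parts stand upright in their own cut-outs: standoff (70,133), disc (85,225), clamp (527,60), post (533,115) and probe (527,172). The weight is untouched at (256,200).

```bash
python3 -c "
from station import ctrl;print(ctrl.hand_in())"
```

```text
the job is handed in; nothing more can be done
None
```

Both kits are made up and handed in at about 32 s of the 122 s allowed: all five parts stand upright in their own cut-outs, and the weight, bottle and screwdriver were not touched.

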